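# Prop open the bean meter's flip-top lid

### The job

Two flip-top cases stand on the lab bench; the bean meter is the one with a folding steel stay on its side. Raise the meter's lid by its bar handle until it nearly stands up, and press the stay's knee pin down past straight to its stop, so that the stay locks and the lid stays up unaided.

Things in the scene. Friction and masses are not known exactly. Their poses are not given: they have to be found in the camera images.
- meter: Bean meter: grey flip-top case, fixed, 190 (x) x 180 (y) x 75 high, plus a 22 thick lid; a folding stay on its right side (-y). Origin: centre of underside; x from handle side (facing the robot) to hinge side, z up. Hinge line: x +95, z 75 mm, parallel to y. Shut, the handle's centre is at (-125, 0, 86). The bystander case, 160 x 150 x 60 plus lid, has the same handle but no stay.
- lid (a joint): Opening of the meter's lid, rad, 0 shut. About 0.24 kg, stiff hinge: let go above 1.1 it stays put, below 0.9 it may fall shut. The stay stops it at 1.40: raise it to about 1.3. Locked: 1.38. Handle: metal bar parallel to y, 34 long, 18 diameter, 30 mm in front of the lid's edge on a 12 wide stem; pinch its two ends from above; it turns between the fingers as the lid swings.
- stay (a joint): Angle of the stay's knee, rad: 0 folded (lid shut), 1.96 straight, 2.16 locked at its stop past straight. Tied to the lid: raising the lid unfolds it (1.44 at lid 1.3, knee above the straight line); then pressing the knee down takes it through straight into the lock and lifts the lid the last few degrees. A few newtons do; no click.
- stay_knee (a point): Centre of the stay's knee pin: a steel roller that spins freely, parallel to the meter's y, 18 diameter, 30 long, jutting out at the right side, its centre at y -119 mm in the meter frame. It swings at radius 70 about the stay's lower pivot (x -65, z 67 there). (x, z): lid shut (-57, 136), lid at 1.3 (-13, 113), straight (-1, 95), locked (2, 87). Its axes turn with the stay.

How it is judged:
By the outcome, as a careful person would: the job done as asked, in the order asked, and still so for the second after the job is handed in, with the robot touching nothing.
It also fails if it takes over 45 s, if anything falls off the work surface, if the arm or the gripper's body presses on something with over 40 N, if the wrist force passes 120 N, or if a joint passes its speed limit or range.

### The arm

A 7-joint arm with a two-finger parallel gripper is mounted at the origin on the work surface. World frame = base frame: x ahead of the robot, y to its left, z up, the work surface at z = 0. Lengths are in m, angles in rad, forces in N, time in s.
With the tool pointing down it reaches from about 0.425 to 0.875 m from the base axis. Payload 4.7 kg.
Tool frame: the origin (TCP) lies at the very end of the fingers, on their centre line; the grasp point (between the pads) lies 19 mm behind it; z points along the fingers, y is the line along which they close (so a half turn about z gives the same grasp; the last joint's range is limited). The gripper opens to 87 mm and grips with 3 to 60 N. Pads are 19 mm wide; open, the fingers measure 117 mm over their backs; the gripper's body (75 mm by 190 mm) begins 51 mm behind the grasp point.
Start: joints at [1.22, 0.321, -0.07, 1.45, 0.023, 1.371, -0.057], TCP at [0.232, -0.607, 0.223] pointing down, gripper open.
Joint ranges: [-2.86, 2.86], [-0.3, 2.09], [-1.38, 1.24], [0.06, 2.45], [-1.56, 4.7], [0.09, 2.05], [-2.69, 2.69]. Speed limits (rad/s): [2.57, 2.57, 3.14, 3.14, 3.14, 3.14, 3.14].

### API

Orientations are given as a rotation vector (axis times angle).
In Python, from bench import ctrl, vision gives the robot as it stands.
- The arm moves only by the tool jog_arm, never from a script. Its argument "increments" is a list of rows, each an object of numbers: "tx", "ty", "tz": the shift along the tool's x, y, z in mm; "wx", "wy", "wz": the turn, a rotation vector about the tool's x, y, z in rad; "gripper": the opening, from 0 (shut) to 1 (fully open). In form: [{"tx": .., "ty": .., "tz": .., "wx": .., "wy": .., "wz": .., "gripper": ..}, ...]. A call has exactly 5 rows; each row is the pose to reach, as a shift and turn from the pose commanded when the call began, along the tool's axes at that moment; what a row does not reach only later rows make up. A row lasts 1/12 s, in which the tool goes at most 41.7 mm and 7.16 degrees, less where a joint would pass 70% of its speed; a pose out of reach is approached as far as the arm can. A call with a gripper value outside its range is refused whole. The fingers move at their own pace and stop on an object; "grip_force" is the grip in N (left out, the last holds). Time passes only in rows, so rows that repeat a pose let the fingers close, or fill a call up. It gives the time, the measured TCP pose, the force, the opening and the grip force at its end, in the units of the state.
- ctrl.get_state(): the state, without advancing time (a new reading comes with each control period).
- vision.get_image(name): name is "side" or "top"; returns a dict with "color" (480x640x3 uint8, blue, green, red), "fx", "fy", "cx", "cy" (pixels), "extrinsics" (4x4, takes a point from world to camera coordinates). Camera axes: x right, y down, z forward; pixel columns grow to the right and rows downward; lengths in m; the calibration is good to about 2 mm. A picture is of the moment at which its call begins. There is no depth.
- ctrl.close_job(): hands the job in; it is judged then, once.
Trained networks look in the newest picture that a camera, given by its name, has taken for a name from the list of things; names that differ only in an ending like _2 or _b are one class to them, and where a whole thing is asked for, a point or a joint stands for the part that bears it (a point fixed in the world has none). Each returns a list of dicts, best first, with "conf" (0 to 1); they miss things now and then, are a little off and sometimes report something else, mostly with a low value. They report only what shows in the picture. A call takes as long as a camera call.
- vision.spot_in(camera, thing): "bbox" ([left, top, right, bottom] in pixels, round what is visible of it).
The state is a dict: "time": time; "joint_positions": joint angles; "qd": joint speeds; "joint_torque": joint torques, N m; "position": TCP position; "tool_rot": TCP orientation; "ft_force": force on the tool from outside, world axes, zero at the start; "torque": the same for the moment, N m; "grip_width": opening from 0.0 (shut) to 1.0 (fully open); "grip_force": force on a finger pad.
Only numpy, scipy, OpenCV 4.12 (cv2) and the standard library are available. Lean on these libraries where they do the work, as an engineer would, in place of code of your own. Each camera call takes 0.05 s, during which the arm holds its last target. There are 200 camera calls.

## Working session

There is one attempt and no reset: what is moved stays moved. The work goes in short steps, Python scripts to look and compute and a tool call to move; the robot and the scene stay as the last step left them, time stands still between calls to the robot, and variables do not carry over. Pictures are saved under pics/ and viewed, at most 10 in all, crops included, and the job is handed in when it is done.

Besides the shell and the picture viewer there is one more tool, called after "Call:" as name(argument=value, ...), one argument or row to a line, values as JSON. jog_arm: Moves the arm, as the interface text tells. Its arguments: {"type":"object","properties":{"increments":{"type":"array"},"grip_force":{"type":"number"}},"required":["increments"]}

```bash
mkdir -p pics; ls; python3 - <<'E'
from bench import ctrl, vision
import cv2
s=ctrl.get_state();print(s)
for c in("top","side"):
    im=vision.get_image(c);cv2.imwrite(f"pics/{c}0.png",im["color"]);print(c,im["fx"],im["cx"],im["cy"],im["extrinsics"])
    for t in("meter","lid","stay","stay_knee"):
        print(t,[( [round(v) for v in d["bbox"]],round(d["conf"],2)) for d in vision.spot_in(c,t)][:3])
E
```

```text
pics
{'time': 0.0, 'joint_positions': array([ 1.22005638,  0.32182814, -0.07005398,  1.45166361,  0.02257108,
        1.3708003 , -0.05685933]), 'qd': array([ 0.0001442 ,  0.00193196, -0.00075671, -0.0001034 , -0.00058702,
        0.00114274, -0.00129916]), 'joint_torque': array([-2.88895499e-04, -4.91295254e+01, -4.04369496e-01, -3.12530100e+01,
       -6.40480220e-02,  4.38670255e-02,  2.12813875e-04]), 'position': array([ 0.23166828, -0.60672384,  0.22146365]), 'tool_rot': array([-3.08762111e+00, -5.69633274e-01,  6.67028782e-04]), 'ft_force': array([0.01391394, 0.39841732, 0.13664153]), 'torque': array([-0.01295165,  0.036746  , -0.02333431]), 'grip_force': 0.0, 'grip_width': 0.9992848144085618}
top 459.5758748935291 318.68108151202335 238.9471801452767 [[-0.01355201 -0.99964221 -0.02306082 -0.05092011]
 [-0.98520799  0.01728934 -0.17048838  0.5894873 ]
 [ 0.17082608  0.02040925 -0.9850898   0.70202982]
 [ 0.          0.          0.          1.        ]]
meter []
lid [([297, 160, 439, 322], 0.98)]
stay [([426, 227, 456, 299], 0.9)]
stay_knee [([421, 230, 458, 299], 0.86)]
side 514.5351779205926 311.5601445986802 237.96147459641594 [[-0.83520424 -0.54966703  0.01732114  0.43268421]
 [-0.28195074  0.40094961 -0.87163249  0.30229404]
 [ 0.47216274 -0.73287486 -0.48985384  0.67313655]
 [ 0.          0.          0.          1.        ]]
meter [([254, 206, 396, 315], 0.64)]
lid [([259, 206, 388, 282], 0.76)]
stay [([352, 204, 396, 219], 0.64)]
stay_knee [([344, 207, 394, 219], 0.78)]
```

View pics/top0.png

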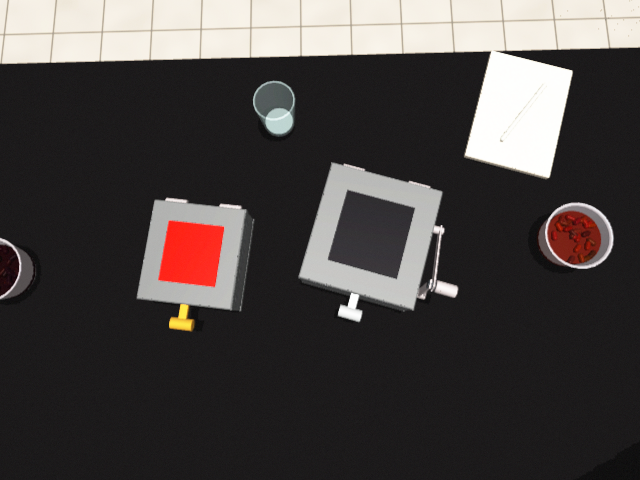

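View pics/side0.png

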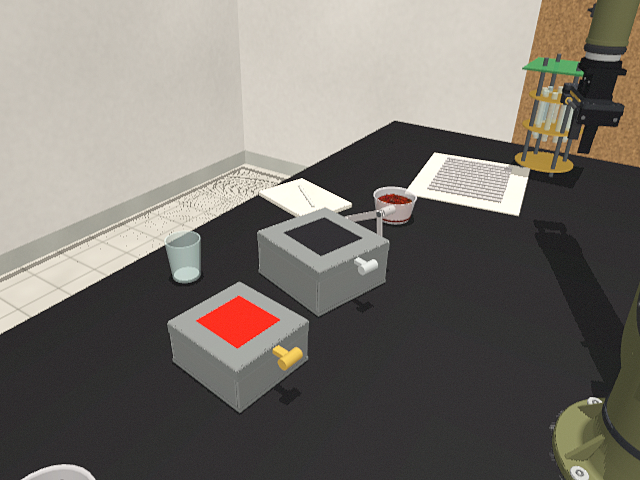

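```bash
cat > h.py <<'E'
import numpy as np, cv2
from scipy.spatial.transform import Rotation as R
from scipy.optimize import least_squares
from bench import ctrl, vision
def proj(im,P):
    E=im["extrinsics"];p=np.asarray(P)@E[:3,:3].T+E[:3,3]
    return np.c_[im["fx"]*p[:,0]/p[:,2]+im["cx"],im["fy"]*p[:,1]/p[:,2]+im["cy"]]
def place(pose,P):
    P=np.asarray(P,float)/1000
    return P@R.from_euler("z",pose[2]).as_matrix().T+[pose[0],pose[1],0]
def jog(pose,Pm,yaw_off=0):
    """shift in tool mm for TCP to meter-frame point Pm (mm), and turn to tool down, y along meter y"""
    s=ctrl.get_state();T=R.from_rotvec(s["tool_rot"])
    tgt=place(pose,[Pm])[0]
    G=R.from_euler("z",pose[2]+yaw_off)*R.from_euler("x",np.pi)
    best=min((G,G*R.from_euler("z",np.pi)),key=lambda g:(T.inv()*g).magnitude())
    print("t",s["time"],"tgt",tgt.round(4),"shift",(T.inv().apply(tgt-s["position"])*1000).round(1),"turn",(T.inv()*best).as_rotvec().round(4),"F",s["ft_force"].round(1),"q",s["joint_positions"].round(2))
def handle(t): return [95-220*np.cos(t)+11*np.sin(t),0,75+220*np.sin(t)+11*np.cos(t)]
E
python3 - <<'E'
from h import *
M=[[95,90,97],[95,-90,97],[-95,-90,97],[-95,90,97],[-125,0,86],[-57,-119,136]]
ob={"top":[[333,164],[442,190],[415,309],[300,281],[350,313],[445,289]],"side":[[258,236],[323,208],[388,239],[322,267],[368,267],[385,212]]}
ims={c:vision.get_image(c) for c in ob}
f=lambda p:np.concatenate([(proj(ims[c],place(p,M))-ob[c]).ravel() for c in ob])
r=least_squares(f,[.55,0,-.2],loss="soft_l1");print(r.x,r.fun.round(1).reshape(-1,2).tolist())
np.save("pose.npy",r.x);jog(r.x,[-125,0,200]);jog(r.x,[-125,0,67]);print(place(r.x,[handle(1.3)]))
E
```

```text
[ 0.5868207  -0.14113011 -0.26878056] [[-3.6, -1.4], [-0.2, -0.2], [-0.0, 0.7], [-1.9, -1.7], [0.9, 1.1], [1.1, -1.0], [-1.4, -4.2], [0.9, -1.4], [2.1, 0.8], [-0.8, 5.4], [1.1, 0.0], [2.1, -1.2]]
t 0.6 tgt [ 0.4663 -0.1079  0.2   ] shift [ 397.2 -382.8   22.6] turn [ 1.000e-04 -0.000e+00  6.336e-01] F [-0.1 -0.3  1.1] q [ 1.22  0.32 -0.07  1.45  0.02  1.37 -0.06]
t 0.6 tgt [ 0.4663 -0.1079  0.067 ] shift [ 397.2 -382.8  155.6] turn [ 1.000e-04 -0.000e+00  6.336e-01] F [-0.1 -0.3  1.1] q [ 1.22  0.32 -0.07  1.45  0.02  1.37 -0.06]
[[ 0.63189158 -0.15354469  0.28992529]]
```

Call:
jog_arm(
  increments=[
    {"tx":28,"ty":-27,"tz":2,"wz":0.12},
    {"tx":56,"ty":-54,"tz":5,"wz":0.24},
    {"tx":85,"ty":-82,"tz":8,"wz":0.36},
    {"tx":114,"ty":-110,"tz":10,"wz":0.48},
    {"tx":143,"ty":-138,"tz":12,"wz":0.6,"gripper":1},
  ],
)

```text
validation failed for argument at $.in...
```

```bash
python3 -c "
from h import *
jog(np.load('pose.npy'),[-125,0,180])"
```

```text
t 0.6 tgt [ 0.4663 -0.1079  0.18  ] shift [ 397.2 -382.8   42.6] turn [ 1.000e-04 -0.000e+00  6.336e-01] F [-0.1 -0.3  1.1] q [ 1.22  0.32 -0.07  1.45  0.02  1.37 -0.06]
```

Call:
jog_arm(
  increments=[
    {"tx":28,"ty":-27,"tz":2,"wx":0,"wy":0,"wz":0.12,"gripper":1},
    {"tx":56,"ty":-54,"tz":5,"wx":0,"wy":0,"wz":0.24,"gripper":1},
    {"tx":85,"ty":-82,"tz":8,"wx":0,"wy":0,"wz":0.36,"gripper":1},
    {"tx":114,"ty":-110,"tz":10,"wx":0,"wy":0,"wz":0.48,"gripper":1},
    {"tx":143,"ty":-138,"tz":12,"wx":0,"wy":0,"wz":0.6,"gripper":1},
  ],
)

```text
time: 1.02
position: [0.3167, -0.4257, 0.2105]
tool_rot: [3.119, -0.377, 0.0]
ft_force: [1.7, 0.1, 0.7]
grip_width: 1.001
grip_force: 0.0
```

```bash
python3 -c "
from h import *
jog(np.load('pose.npy'),[-125,0,180])"
```

```text
t 1.0167 tgt [ 0.4663 -0.1079  0.18  ] shift [  69.5 -344.3   30.4] turn [ 0.0003 -0.0003  0.028 ] F [1.7 0.1 0.7] q [ 1.    0.08 -0.13  1.76  0.01  1.3  -0.94]
```

Call:
jog_arm(
  increments=[
    {"tx":7,"ty":-36,"tz":2,"wx":0,"wy":0,"wz":0.02,"gripper":1},
    {"tx":15,"ty":-73,"tz":5,"wx":0,"wy":0,"wz":0.02,"gripper":1},
    {"tx":22,"ty":-110,"tz":8,"wx":0,"wy":0,"wz":0.02,"gripper":1},
    {"tx":30,"ty":-147,"tz":10,"wx":0,"wy":0,"wz":0.02,"gripper":1},
    {"tx":37,"ty":-184,"tz":12,"wx":0,"wy":0,"wz":0.02,"gripper":1},
  ],
)

```text
time: 1.43
position: [0.3955, -0.2554, 0.1988]
tool_rot: [3.115, -0.399, 0.001]
ft_force: [0.3, 0.3, -0.4]
grip_width: 1.003
grip_force: 0.0
```

```bash
python3 -c "
from h import *
jog(np.load('pose.npy'),[-125,0,180])"
```

```text
t 1.4333 tgt [ 0.4663 -0.1079  0.18  ] shift [  31.4 -160.6   18.7] turn [ 0.0007 -0.0009  0.0142] F [ 0.3  0.3 -0.4] q [ 0.83 -0.04 -0.3   1.9  -0.01  1.27 -1.3 ]
```

Call:
jog_arm(
  increments=[
    {"tx":7,"ty":-37,"tz":4,"wx":0,"wy":0,"wz":0.01,"gripper":1},
    {"tx":14,"ty":-74,"tz":8,"wx":0,"wy":0,"wz":0.01,"gripper":1},
    {"tx":21,"ty":-110,"tz":13,"wx":0,"wy":0,"wz":0.01,"gripper":1},
    {"tx":30,"ty":-156,"tz":18,"wx":0,"wy":0,"wz":0.01,"gripper":1},
    {"tx":30,"ty":-156,"tz":18,"wx":0,"wy":0,"wz":0.01,"gripper":1},
  ],
)

```text
time: 1.85
position: [0.4656, -0.1056, 0.1805]
tool_rot: [-3.113, 0.398, -0.002]
ft_force: [-0.3, 1.6, 1.4]
grip_width: 1.0
grip_force: 0.0
```

```bash
python3 - <<'E'
from h import *
p=np.load('pose.npy')
jog(p,[-125,0,180]);jog(p,[-125,0,67])
for c in("top","side"):
    im=vision.get_image(c);a=im["color"].copy()
    T=ctrl.get_state();R_=R.from_rotvec(T["tool_rot"])
    for P,col in((place(p,[[-125,17,86],[-125,-17,86],[-57,-119,136]]),(0,255,0)),(T["position"][None],(255,0,255))):
        for u,v in proj(im,P): cv2.circle(a,(int(u),int(v)),2,col,-1)
    cv2.imwrite(f"pics/{c}1.png",cv2.resize(a[140:360,220:500],None,fx=2.7,fy=2.7))
E
```

```text
t 1.85 tgt [ 0.4663 -0.1079  0.18  ] shift [1.3 2.1 0.5] turn [-0.0036 -0.0008  0.0145] F [-0.3  1.6  1.4] q [ 0.66 -0.   -0.49  1.91 -0.    1.24 -1.65]
t 1.85 tgt [ 0.4663 -0.1079  0.067 ] shift [  1.2   2.5 113.5] turn [-0.0036 -0.0008  0.0145] F [-0.3  1.6  1.4] q [ 0.66 -0.   -0.49  1.91 -0.    1.24 -1.65]
```

View pics/side1.png

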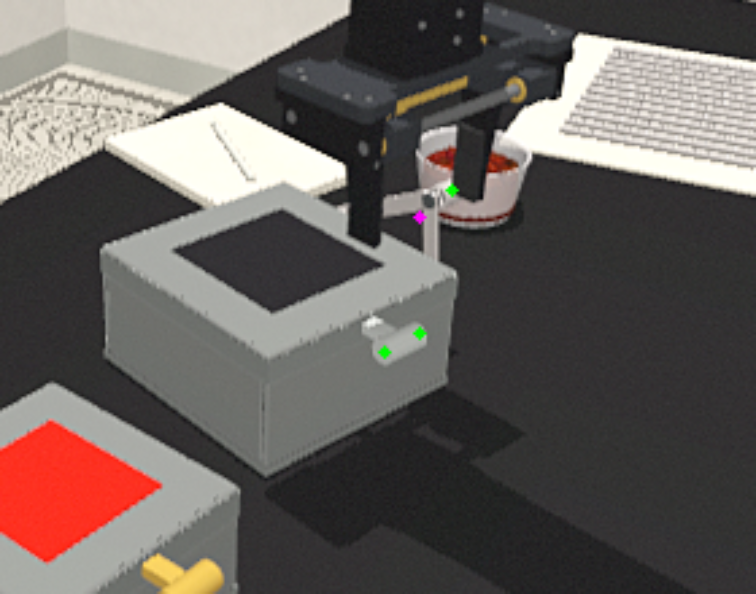

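View pics/top1.png

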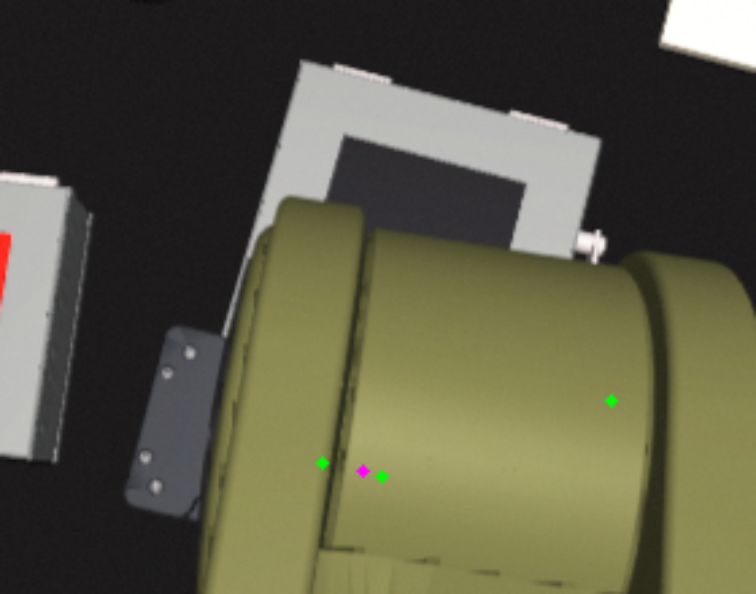

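Side crop: predicted handle ends (384,352)/(419,333) fall on the white bar's ends; the tool is above the bar. Descend.

Call:
jog_arm(
  increments=[
    {"tx":1,"ty":2,"tz":35,"wx":0,"wy":0,"wz":0.01,"gripper":1},
    {"tx":1,"ty":2,"tz":70,"wx":0,"wy":0,"wz":0.01,"gripper":1},
    {"tx":1,"ty":2,"tz":95,"wx":0,"wy":0,"wz":0.01,"gripper":1},
    {"tx":1,"ty":2,"tz":113,"wx":0,"wy":0,"wz":0.01,"gripper":1},
    {"tx":1,"ty":2,"tz":113,"wx":0,"wy":0,"wz":0.01,"gripper":1},
  ],
)

```text
time: 2.37
position: [0.4597, -0.1174, 0.0639]
tool_rot: [-3.111, 0.434, 0.012]
ft_force: [0.5, 0.1, -0.3]
grip_width: 1.001
grip_force: 0.0
```

Call:
jog_arm(
  increments=[
    {"tx":0,"ty":0,"tz":0,"wx":0,"wy":0,"wz":0,"gripper":0.2},
    {"tx":0,"ty":0,"tz":0,"wx":0,"wy":0,"wz":0,"gripper":0.2},
    {"tx":0,"ty":0,"tz":0,"wx":0,"wy":0,"wz":0,"gripper":0.2},
    {"tx":0,"ty":0,"tz":0,"wx":0,"wy":0,"wz":0,"gripper":0.2},
    {"tx":0,"ty":0,"tz":0,"wx":0,"wy":0,"wz":0,"gripper":0.2},
  ],
  grip_force=25,
)

```text
time: 2.78
position: [0.4644, -0.1164, 0.0687]
tool_rot: [3.111, -0.43, 0.003]
ft_force: [-0.4, -0.0, 0.3]
grip_width: 0.708
grip_force: 0.0
```

```bash
python3 - <<'E'
from h import *
p=np.load('pose.npy')
jog(p,[-125,0,67]);s=ctrl.get_state();print(s["grip_width"],s["grip_force"])
im=vision.get_image("side");cv2.imwrite("pics/side2.png",cv2.resize(im["color"][140:360,220:500],None,fx=2,fy=2))
E
```

```text
t 2.7833 tgt [ 0.4663 -0.1079  0.067 ] shift [-0.5 -8.6  1.7] turn [ 0.0005 -0.0022 -0.006 ] F [-0.4 -0.   0.3] q [ 0.65  0.12 -0.49  2.03  0.07  1.   -1.71]
0.7084693893363606 0.0
```

View pics/side2.png

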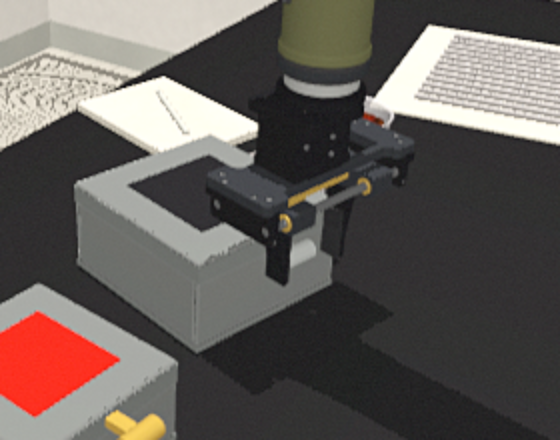

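The bar lies between the fingers, but the tool is about 8 mm off-centre in y; correct that while closing.

Call:
jog_arm(
  increments=[
    {"tx":0,"ty":-4,"tz":1,"wx":0,"wy":0,"wz":0,"gripper":0.6},
    {"tx":0,"ty":-8,"tz":1,"wx":0,"wy":0,"wz":0,"gripper":0.5},
    {"tx":0,"ty":-8,"tz":1,"wx":0,"wy":0,"wz":0,"gripper":0.2},
    {"tx":0,"ty":-8,"tz":1,"wx":0,"wy":0,"wz":0,"gripper":0.2},
    {"tx":0,"ty":-8,"tz":1,"wx":0,"wy":0,"wz":0,"gripper":0.2},
  ],
  grip_force=25,
)

```text
time: 3.25
position: [0.4669, -0.1042, 0.0665]
tool_rot: [-3.107, 0.427, -0.001]
ft_force: [2.7, 9.2, -0.9]
grip_width: 0.387
grip_force: 25.4
```

Call:
jog_arm(
  increments=[
    {"tx":0,"ty":0,"tz":0,"wx":0,"wy":0,"wz":0,"gripper":0.2},
    {"tx":0,"ty":0,"tz":0,"wx":0,"wy":0,"wz":0,"gripper":0.2},
    {"tx":0,"ty":0,"tz":0,"wx":0,"wy":0,"wz":0,"gripper":0.2},
    {"tx":0,"ty":0,"tz":0,"wx":0,"wy":0,"wz":0,"gripper":0.2},
    {"tx":0,"ty":0,"tz":0,"wx":0,"wy":0,"wz":0,"gripper":0.2},
  ],
)

```text
time: 3.67
position: [0.4668, -0.1042, 0.0664]
tool_rot: [-3.107, 0.427, -0.001]
ft_force: [2.1, 9.5, -0.5]
grip_width: 0.388
grip_force: 25.0
```

```bash
python3 - <<'E'
from h import *
p=np.load('pose.npy')
jog(p,[-125,0,67]);s=ctrl.get_state();print(s["grip_width"],s["grip_force"])
h0=np.array(handle(0))
for t in np.arange(0.1,1.31,.1): print(round(t,1),(np.array(handle(t))-h0).round())
E
```

```text
t 3.6667 tgt [ 0.4663 -0.1079  0.067 ] shift [ 0.5  3.7 -0.6] turn [-0.0051  0.     -0.0041] F [ 2.1  9.5 -0.5] q [ 0.64  0.13 -0.5   2.03  0.07  1.   -1.73]
0.38813739164697186 25.01916560344398
0.1 [ 2.  0. 22.]
0.2 [ 7.  0. 43.]
0.3 [13.  0. 65.]
0.4 [22.  0. 85.]
0.5 [ 32.   0. 104.]
0.6 [ 45.   0. 122.]
0.7 [ 59.   0. 139.]
0.8 [ 75.   0. 154.]
0.9 [ 92.   0. 168.]
1.0 [110.   0. 180.]
1.1 [130.   0. 190.]
1.2 [151.   0. 198.]
1.3 [172.   0. 204.]
```

Call:
jog_arm(
  increments=[
    {"tx":1,"ty":-2,"tz":-13,"wx":0,"wy":0,"wz":0,"gripper":0.2},
    {"tx":3,"ty":-3,"tz":-26,"wx":0,"wy":0,"wz":0,"gripper":0.2},
    {"tx":5.5,"ty":-3,"tz":-39,"wx":0,"wy":0,"wz":0,"gripper":0.2},
    {"tx":9,"ty":-3,"tz":-52,"wx":0,"wy":0,"wz":0,"gripper":0.2},
    {"tx":13,"ty":-3,"tz":-64.5,"wx":0,"wy":0,"wz":0,"gripper":0.2},
  ],
)

```text
time: 4.08
position: [0.4787, -0.1077, 0.131]
tool_rot: [-3.111, 0.429, 0.003]
ft_force: [1.1, 2.0, -2.9]
grip_width: 0.385
grip_force: 25.0
```

```bash
python3 - <<'E'
from h import *
p=np.load('pose.npy')
h=np.array(handle(.3))-[0,0,19];jog(p,h);s=ctrl.get_state();print(s["grip_width"],s["grip_force"])
h0=np.array(handle(.3))
for t in np.arange(0.36,1.32,.06): print(round(t,2),(np.array(handle(t))-h0).round(1))
E
```

```text
t 4.0833 tgt [ 0.4789 -0.1114  0.1315] shift [ 1.2  3.5 -0.5] turn [-0.0013  0.0018 -0.0054] F [ 1.1  2.  -2.9] q [ 0.65  0.08 -0.49  1.94  0.04  1.14 -1.71]
0.38488651417818576 25.00501879490912
0.36 [ 4.9  0.  12.3]
0.42 [10.5  0.  24.2]
0.48 [16.9  0.  35.8]
0.54 [23.9  0.  47. ]
0.6 [31.6  0.  57.8]
0.66 [39.9  0.  68.1]
0.72 [48.8  0.  77.8]
0.78 [58.3  0.  87. ]
0.84 [68.3  0.  95.6]
0.9 [ 78.8   0.  103.6]
0.96 [ 89.8   0.  111. ]
1.02 [101.2   0.  117.7]
1.08 [112.9   0.  123.7]
1.14 [125.   0. 129.]
1.2 [137.5   0.  133.5]
1.26 [150.1   0.  137.3]
1.32 [163.    0.  140.3]
```

Tracking well. Continue the arc to 0.6 and 0.9.

Call:
jog_arm(
  increments=[
    {"tx":5,"ty":0,"tz":-12,"wx":0,"wy":0,"wz":0,"gripper":0.2},
    {"tx":10.5,"ty":0,"tz":-24,"wx":0,"wy":0,"wz":0,"gripper":0.2},
    {"tx":17,"ty":0,"tz":-36,"wx":0,"wy":0,"wz":0,"gripper":0.2},
    {"tx":24,"ty":0,"tz":-47,"wx":0,"wy":0,"wz":0,"gripper":0.2},
    {"tx":31.5,"ty":0,"tz":-58,"wx":0,"wy":0,"wz":0,"gripper":0.2},
  ],
)

```text
time: 4.5
position: [0.5085, -0.1166, 0.1887]
tool_rot: [-3.111, 0.43, 0.005]
ft_force: [-0.2, 0.6, -2.8]
grip_width: 0.388
grip_force: 25.0
```

Call:
jog_arm(
  increments=[
    {"tx":8,"ty":0,"tz":-10,"wx":0,"wy":0,"wz":0,"gripper":0.2},
    {"tx":17,"ty":0,"tz":-20,"wx":0,"wy":0,"wz":0,"gripper":0.2},
    {"tx":26.5,"ty":0,"tz":-29,"wx":0,"wy":0,"wz":0,"gripper":0.2},
    {"tx":36.5,"ty":0,"tz":-38,"wx":0,"wy":0,"wz":0,"gripper":0.2},
    {"tx":47,"ty":0,"tz":-46,"wx":0,"wy":0,"wz":0,"gripper":0.2},
  ],
)

```text
time: 4.92
position: [0.5537, -0.1301, 0.2349]
tool_rot: [-3.112, 0.431, 0.005]
ft_force: [-1.9, 0.5, -0.2]
grip_width: 0.386
grip_force: 25.0
```

```bash
python3 - <<'E'
from h import *
p=np.load('pose.npy')
h=np.array(handle(.9))-[0,0,19];jog(p,h);s=ctrl.get_state();print(s["grip_width"],s["grip_force"])
E
```

```text
t 4.9167 tgt [ 0.5549 -0.1323  0.2352] shift [ 1.7  1.9 -0.2] turn [ 0.0005  0.0035 -0.0062] F [-1.9  0.5 -0.2] q [ 0.62  0.18 -0.49  1.62  0.08  1.37 -1.73]
0.3864910197950688 25.0008684117347
```

Call:
jog_arm(
  increments=[
    {"tx":11,"ty":0,"tz":-7.5,"wx":0,"wy":0,"wz":0,"gripper":0.2},
    {"tx":22.5,"ty":0,"tz":-14,"wx":0,"wy":0,"wz":0,"gripper":0.2},
    {"tx":34,"ty":0,"tz":-20,"wx":0,"wy":0,"wz":0,"gripper":0.2},
    {"tx":46,"ty":0,"tz":-25.5,"wx":0,"wy":0,"wz":0,"gripper":0.2},
    {"tx":58.5,"ty":0,"tz":-30,"wx":0,"wy":0,"wz":0,"gripper":0.2},
  ],
)

```text
time: 5.33
position: [0.6103, -0.147, 0.2652]
tool_rot: [3.11, -0.432, -0.004]
ft_force: [-2.2, -1.0, 1.2]
grip_width: 0.389
grip_force: 25.0
```

Call:
jog_arm(
  increments=[
    {"tx":6.5,"ty":0,"tz":-2,"wx":0,"wy":0,"wz":0,"gripper":0.2},
    {"tx":12.5,"ty":0,"tz":-4,"wx":0,"wy":0,"wz":0,"gripper":0.2},
    {"tx":19,"ty":0,"tz":-5.5,"wx":0,"wy":0,"wz":0,"gripper":0.2},
    {"tx":23,"ty":0,"tz":-6,"wx":0,"wy":0,"wz":0,"gripper":0.2},
    {"tx":23,"ty":0,"tz":-6,"wx":0,"wy":0,"wz":0,"gripper":0.2},
  ],
)

```text
time: 5.75
position: [0.6337, -0.154, 0.2717]
tool_rot: [3.11, -0.432, 0.002]
ft_force: [-1.7, -3.7, 4.6]
grip_width: 0.389
grip_force: 25.0
```

```bash
python3 - <<'E'
from h import *
p=np.load('pose.npy')
h=np.array(handle(1.3))-[0,0,19];jog(p,h);s=ctrl.get_state();print(s["grip_width"],s["grip_force"])
E
```

```text
t 5.75 tgt [ 0.6319 -0.1535  0.2709] shift [-1.9  0.1  0.8] turn [ 0.0018 -0.0016 -0.0072] F [-1.7 -3.7  4.6] q [ 0.56  0.34 -0.48  1.36  0.16  1.48 -1.76]
0.38890806759229596 24.99284810386598
```

Call:
jog_arm(
  increments=[
    {"tx":0,"ty":0,"tz":0,"wx":0,"wy":0,"wz":0,"gripper":0.75},
    {"tx":0,"ty":0,"tz":0,"wx":0,"wy":0,"wz":0,"gripper":0.75},
    {"tx":0,"ty":0,"tz":0,"wx":0,"wy":0,"wz":0,"gripper":0.75},
    {"tx":0,"ty":0,"tz":0,"wx":0,"wy":0,"wz":0,"gripper":0.75},
    {"tx":0,"ty":0,"tz":0,"wx":0,"wy":0,"wz":0,"gripper":0.75},
  ],
)

```text
time: 6.17
position: [0.6332, -0.1514, 0.2707]
tool_rot: [-3.112, 0.428, 0.0]
ft_force: [-1.2, 0.2, -0.2]
grip_width: 0.684
grip_force: 0.0
```

Call:
jog_arm(
  increments=[
    {"tx":0,"ty":0,"tz":-8,"wx":0,"wy":0,"wz":0,"gripper":0.75},
    {"tx":0,"ty":0,"tz":-25,"wx":0,"wy":0,"wz":0,"gripper":0.75},
    {"tx":0,"ty":0,"tz":-50,"wx":0,"wy":0,"wz":0,"gripper":0.75},
    {"tx":-20,"ty":0,"tz":-60,"wx":0,"wy":0,"wz":0,"gripper":0.75},
    {"tx":-50,"ty":0,"tz":-60,"wx":0,"wy":0,"wz":0,"gripper":0.75},
  ],
)

```text
time: 6.58
position: [0.5872, -0.1387, 0.3337]
tool_rot: [-3.111, 0.429, -0.008]
ft_force: [-0.6, -0.4, 0.3]
grip_width: 0.75
grip_force: 0.0
```

Call:
jog_arm(
  increments=[
    {"tx":-20,"ty":30,"tz":0,"wx":0,"wy":0,"wz":0,"gripper":0},
    {"tx":-30,"ty":60,"tz":0,"wx":0,"wy":0,"wz":0,"gripper":0},
    {"tx":-30,"ty":95,"tz":0,"wx":0,"wy":0,"wz":0,"gripper":0},
    {"tx":-30,"ty":120,"tz":0,"wx":0,"wy":0,"wz":0,"gripper":0},
    {"tx":-30,"ty":120,"tz":0,"wx":0,"wy":0,"wz":0,"gripper":0},
  ],
)

```text
time: 7.0
position: [0.5207, -0.2536, 0.3315]
tool_rot: [3.105, -0.446, -0.001]
ft_force: [-0.2, -0.5, -0.5]
grip_width: 0.456
grip_force: 0.0
```

```bash
python3 - <<'E'
from h import *
p=np.load('pose.npy')
jog(p,[-17,-121,150]);s=ctrl.get_state();print(s["grip_width"])
for c in("side","top"):
    im=vision.get_image(c);a=im["color"].copy()
    print(c,[( [round(v) for v in d["bbox"]],round(d["conf"],2)) for d in vision.spot_in(c,"stay_knee")][:2],proj(im,place(p,[[-13,-104,113],[-13,-134,113]])).round())
    for u,v in proj(im,place(p,[[-13,-104,113],[-13,-134,113],[*handle(1.3)[:1],0,290]])): cv2.circle(a,(int(u),int(v)),1,(0,255,0),-1)
    cv2.imwrite(f"pics/{c}3.png",cv2.resize(a[100:320,220:500],None,fx=2.7,fy=2.7))
E
```

```text
t 7.0 tgt [ 0.5383 -0.2533  0.15  ] shift [ 16.8  -6.1 181.5] turn [ 0.0043 -0.0002 -0.0162] F [-0.2 -0.5 -0.5] q [ 0.76  0.16 -0.4   1.44  0.07  1.55 -1.5 ]
0.455567197986765
side [([330, 187, 378, 217], 0.87), ([253, 123, 343, 241], 0.66)] [[365. 216.]
 [375. 211.]]
top [([433, 257, 460, 269], 0.5)] [[438. 258.]
 [458. 263.]]
```

View pics/side3.png

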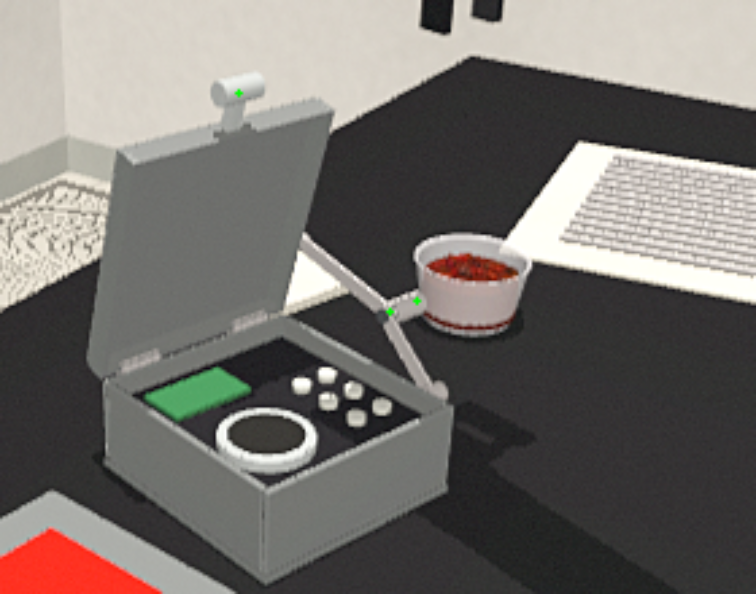

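View pics/top3.png

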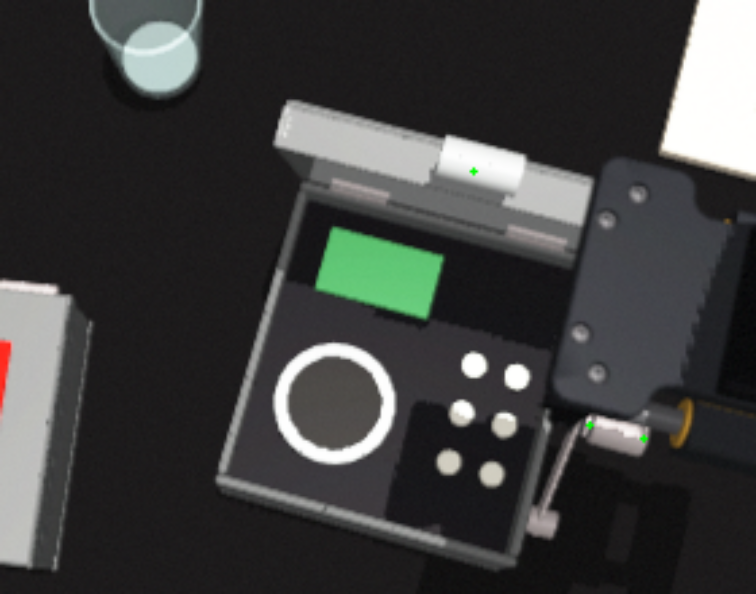

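Picture: lid stands by itself, predicted knee ends (side crop 390,312 / 417,300; top crop 590,425 / 644,438) fall on the roller. Descend above it, closing the fingers.

Call:
jog_arm(
  increments=[
    {"tx":12,"ty":-4,"tz":10,"wx":0,"wy":0,"wz":-0.01,"gripper":0},
    {"tx":17,"ty":-6,"tz":45,"wx":0,"wy":0,"wz":-0.01,"gripper":0},
    {"tx":17,"ty":-6,"tz":85,"wx":0,"wy":0,"wz":-0.01,"gripper":0},
    {"tx":17,"ty":-6,"tz":120,"wx":0,"wy":0,"wz":-0.01,"gripper":0},
    {"tx":17,"ty":-6,"tz":140,"wx":0,"wy":0,"wz":-0.01,"gripper":0},
  ],
)

```text
time: 7.62
position: [0.5406, -0.2418, 0.1869]
tool_rot: [-3.113, 0.408, 0.008]
ft_force: [-0.5, 0.4, 0.9]
grip_width: 0.008
grip_force: 0.0
```

Call:
jog_arm(
  increments=[
    {"tx":0,"ty":0,"tz":0,"wx":0,"wy":0,"wz":0,"gripper":0},
    {"tx":0,"ty":0,"tz":10,"wx":0,"wy":0,"wz":0,"gripper":0},
    {"tx":0,"ty":0,"tz":20,"wx":0,"wy":0,"wz":0,"gripper":0},
    {"tx":0,"ty":0,"tz":30,"wx":0,"wy":0,"wz":0,"gripper":0},
    {"tx":0,"ty":0,"tz":30,"wx":0,"wy":0,"wz":0,"gripper":0},
  ],
)

```text
time: 8.03
position: [0.5411, -0.2445, 0.1598]
tool_rot: [-3.114, 0.414, 0.002]
ft_force: [-1.2, -0.0, -0.4]
grip_width: 0.007
grip_force: 0.0
```

```bash
python3 - <<'E'
from h import *
p=np.load('pose.npy')
jog(p,[-16,-121,122]);jog(p,[-1,-121,94]);s=ctrl.get_state();print(s["grip_width"])
E
```

```text
t 8.0333 tgt [ 0.5393 -0.2535  0.122 ] shift [ 0.6  9.3 37.8] turn [-0.0002  0.0016  0.0046] F [-1.2 -0.  -0.4] q [ 0.73  0.27 -0.41  1.67  0.11  1.23 -1.54]
t 8.0333 tgt [ 0.5537 -0.2575  0.094 ] shift [15.7  9.3 65.8] turn [-0.0002  0.0016  0.0046] F [-1.2 -0.  -0.4] q [ 0.73  0.27 -0.41  1.67  0.11  1.23 -1.54]
0.006768260810199399
```

Call:
jog_arm(
  increments=[
    {"tx":0,"ty":8,"tz":8,"wx":0,"wy":0,"wz":0,"gripper":0},
    {"tx":1,"ty":8,"tz":20,"wx":0,"wy":0,"wz":0,"gripper":0},
    {"tx":1,"ty":8,"tz":30,"wx":0,"wy":0,"wz":0,"gripper":0},
    {"tx":1,"ty":8,"tz":36,"wx":0,"wy":0,"wz":0,"gripper":0},
    {"tx":1,"ty":8,"tz":38,"wx":0,"wy":0,"wz":0,"gripper":0},
  ],
)

```text
time: 8.45
position: [0.5396, -0.2527, 0.1213]
tool_rot: [-3.113, 0.414, 0.004]
ft_force: [-0.2, -0.7, 1.3]
grip_width: 0.006
grip_force: 0.6
```

Call:
jog_arm(
  increments=[
    {"tx":3,"ty":0,"tz":4,"wx":0,"wy":0,"wz":0,"gripper":0},
    {"tx":6,"ty":0,"tz":8,"wx":0,"wy":0,"wz":0,"gripper":0},
    {"tx":8,"ty":0,"tz":12,"wx":0,"wy":0,"wz":0,"gripper":0},
    {"tx":10,"ty":0,"tz":15,"wx":0,"wy":0,"wz":0,"gripper":0},
    {"tx":12,"ty":0,"tz":18,"wx":0,"wy":0,"wz":0,"gripper":0},
  ],
)

```text
time: 8.87
position: [0.5524, -0.2558, 0.1047]
tool_rot: [-3.114, 0.414, 0.0]
ft_force: [0.3, 0.7, 0.2]
grip_width: 0.003
grip_force: 0.0
```

```bash
python3 - <<'E'
from h import *
p=np.load('pose.npy')
jog(p,[-1,-121,96])
E
```

```text
t 8.8667 tgt [ 0.5537 -0.2575  0.096 ] shift [1.7 1.3 8.7] turn [-0.0002  0.0001  0.0044] F [0.3 0.7 0.2] q [ 0.72  0.35 -0.4   1.69  0.15  1.14 -1.55]
```

Call:
jog_arm(
  increments=[
    {"tx":1,"ty":1,"tz":3,"wx":0,"wy":0,"wz":0,"gripper":0},
    {"tx":2,"ty":1,"tz":6,"wx":0,"wy":0,"wz":0,"gripper":0},
    {"tx":2,"ty":1,"tz":9,"wx":0,"wy":0,"wz":0,"gripper":0},
    {"tx":2,"ty":1,"tz":11,"wx":0,"wy":0,"wz":0,"gripper":0},
    {"tx":2,"ty":1,"tz":12,"wx":0,"wy":0,"wz":0,"gripper":0},
  ],
)

```text
time: 9.28
position: [0.5555, -0.2581, 0.0952]
tool_rot: [3.113, -0.414, 0.006]
ft_force: [-0.5, 0.7, 10.9]
grip_width: 0.005
grip_force: 5.5
```

```bash
python3 - <<'E'
from h import *
p=np.load('pose.npy')
jog(p,[-1,-121,96])
im=vision.get_image("side");a=im["color"].copy()
for u,v in proj(im,place(p,[[2,-104,87],[2,-134,87],[*handle(1.38)]])): cv2.circle(a,(int(u),int(v)),1,(0,255,0),-1)
cv2.imwrite("pics/side4.png",cv2.resize(a[100:320,220:500],None,fx=2.7,fy=2.7))
E
```

```text
t 9.2833 tgt [ 0.5537 -0.2575  0.096 ] shift [-1.8 -0.1 -0.8] turn [ 0.0008 -0.0041  0.0042] F [-0.5  0.7 10.9] q [ 0.72  0.36 -0.4   1.69  0.15  1.12 -1.56]
```

View pics/side4.png

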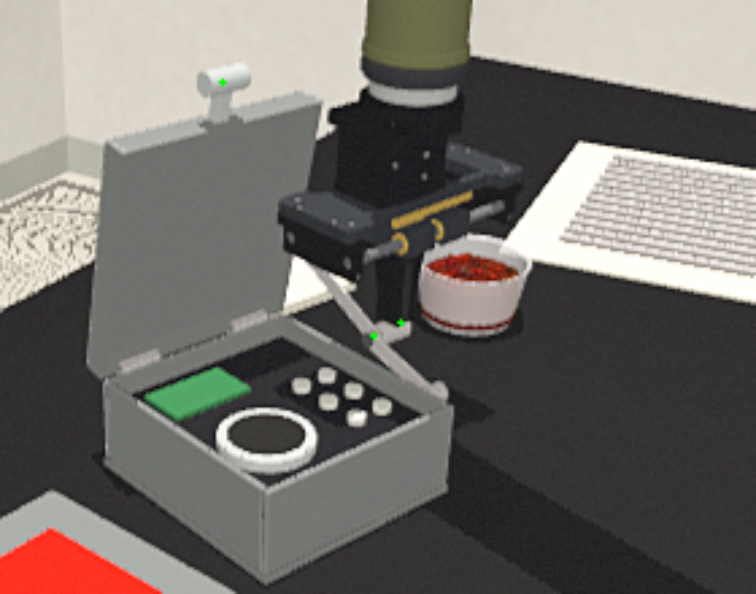

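Knee dots (374,335)/(401,322) fall on the roller at the locked position; force 11 N. Press a touch more to confirm the stop, then retreat.

Call:
jog_arm(
  increments=[
    {"tx":0,"ty":0,"tz":1,"wx":0,"wy":0,"wz":0,"gripper":0},
    {"tx":0,"ty":0,"tz":2,"wx":0,"wy":0,"wz":0,"gripper":0},
    {"tx":0,"ty":0,"tz":3,"wx":0,"wy":0,"wz":0,"gripper":0},
    {"tx":0,"ty":0,"tz":3,"wx":0,"wy":0,"wz":0,"gripper":0},
    {"tx":0,"ty":0,"tz":3,"wx":0,"wy":0,"wz":0,"gripper":0},
  ],
)

```text
time: 9.75
position: [0.5573, -0.2586, 0.0948]
tool_rot: [3.111, -0.414, 0.013]
ft_force: [-0.5, 1.7, 16.4]
grip_width: 0.004
grip_force: 8.1
```

Call:
jog_arm(
  increments=[
    {"tx":0,"ty":0,"tz":-6,"wx":0,"wy":0,"wz":0,"gripper":0},
    {"tx":-3,"ty":0,"tz":-20,"wx":0,"wy":0,"wz":0,"gripper":0},
    {"tx":-15,"ty":5,"tz":-50,"wx":0,"wy":0,"wz":0,"gripper":0},
    {"tx":-35,"ty":20,"tz":-80,"wx":0,"wy":0,"wz":0,"gripper":0},
    {"tx":-55,"ty":40,"tz":-110,"wx":0,"wy":0,"wz":0,"gripper":0},
  ],
)

```text
time: 10.17
position: [0.4898, -0.2794, 0.201]
tool_rot: [-3.113, 0.408, 0.002]
ft_force: [0.2, -0.6, 0.1]
grip_width: 0.006
grip_force: 0.0
```

Call:
jog_arm(
  increments=[
    {"tx":-10,"ty":30,"tz":-10,"wx":0,"wy":0,"wz":0,"gripper":0},
    {"tx":-10,"ty":60,"tz":-20,"wx":0,"wy":0,"wz":0,"gripper":0},
    {"tx":-10,"ty":85,"tz":-20,"wx":0,"wy":0,"wz":0,"gripper":0},
    {"tx":-10,"ty":100,"tz":-20,"wx":0,"wy":0,"wz":0,"gripper":0},
    {"tx":-10,"ty":100,"tz":-20,"wx":0,"wy":0,"wz":0,"gripper":0},
  ],
)

```text
time: 10.58
position: [0.4517, -0.3794, 0.2197]
tool_rot: [3.112, -0.424, -0.002]
ft_force: [0.4, -0.1, 0.4]
grip_width: 0.004
grip_force: 0.0
```

```bash
python3 - <<'E'
from h import *
p=np.load('pose.npy')
im=vision.get_image("side");a=im["color"].copy()
for u,v in proj(im,place(p,[[2,-104,87],[2,-134,87],[*handle(1.38)]])): cv2.circle(a,(int(u),int(v)),1,(0,255,0),-1)
cv2.imwrite("pics/side5.png",cv2.resize(a[100:320,220:500],None,fx=2.7,fy=2.7))
E
```

```text
(no output)
```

View pics/side5.png

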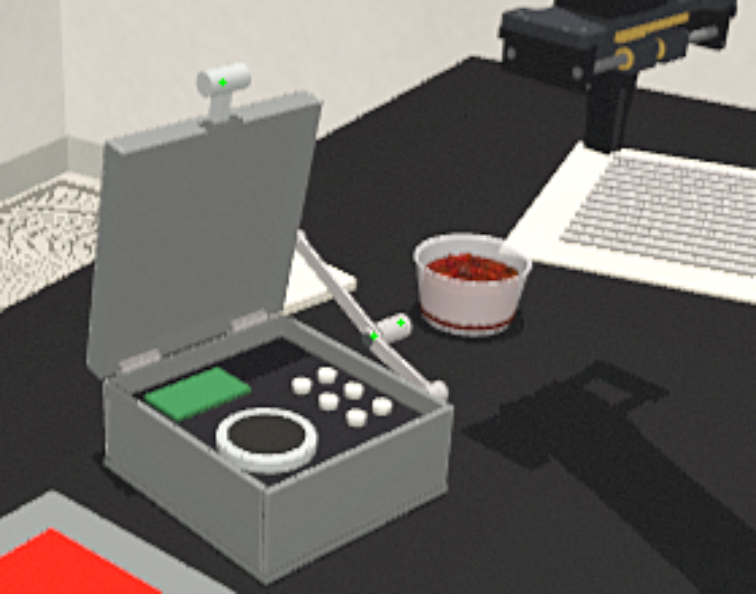

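With the arm clear, the roller (374,335)–(401,322) and the handle (222,82) sit where the locked pose predicts. The stop was firm: 16 N moved it only 0.4 mm.

```bash
python3 -c "
from bench import ctrl
print(ctrl.close_job())"
```

```text
the job is handed in; nothing more can be done
None
```

The meter's lid is up and stays up unaided, with the stay pressed past straight to its stop; the arm is clear and the job was handed in at about 10.6 s.

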